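# Call the apprentice and show the next bowl and its stake

## Task

Press the call button fully down and let it up again to call the apprentice, then show the next job by pointing: hold the fingertips two or three centimetres above the middle of the smallest copper bowl for two seconds, then in the same way above the dome-headed stake, and finish there, still pointing. Touch no bowl and no stake, do not bring the fingertips that close above any other bowl or stake, even in passing, and move nothing on the bench.

Things in the scene. Friction and masses are not known exactly. Their poses are not given: they have to be found in the camera images.
- call (a joint): travel of the call button in m: 0 released, 0.006 fully down; a spring brings it back up; it takes about 4 N to push it fully down
- call_top (a point): centre of the top face of the call button: a round brass button, 36 mm across, in a low black housing fixed to the bench at the far left or far right of the work area; it is pressed straight down
- bowl_small: the smallest of three bowls: round open copper bowl, 70 mm across the rim and 30 mm high, standing loose on the bench among the others; origin: centre of its underside, on the bench, z up; leave it where it is
- bowl_medium: the middle one of three bowls: round open copper bowl, 96 mm across the rim and 36 mm high, standing loose on the bench among the others; origin: centre of its underside, on the bench, z up; leave it where it is
- bowl_large: the largest of three bowls: round open copper bowl, 120 mm across the rim and 42 mm high, standing loose on the bench among the others; origin: centre of its underside, on the bench, z up; leave it where it is
- stake_dome: steel forming stake fixed to the bench on a round wooden foot (100 mm across, 30 mm high), with a round, domed head like a mushroom, 60 mm across; its top is 100 mm above the bench; origin: centre of the foot's underside, on the bench, z up, the head's top 100 mm straight above it
- stake_flat: steel forming stake fixed to the bench on a round wooden foot (100 mm across, 30 mm high), with a flat square head, 54 mm a side; its top is 100 mm above the bench; origin: centre of the foot's underside, on the bench, z up, the head's top 100 mm straight above it
- stake_horn: steel forming stake fixed to the bench on a round wooden foot (100 mm across, 30 mm high), with a level head, a tapered round horn reaching 70 mm from the axis along its own +x and a short square heel reaching 50 mm along -x; its top is 100 mm above the bench; origin: centre of the foot's underside, on the bench, z up, the head's top 100 mm straight above it
- handle_a: bystander: loose turned wooden handle standing upright, 38 mm across, 86 mm high; origin: centre of its underside
- handle_b: bystander: a second handle like handle_a; origin: centre of its underside
- flux_jar: bystander: loose amber glass jar with steel cap, 52 mm across, 70 mm high; origin: centre of its underside
- rivet_tin: bystander: loose open aluminium tin, 72 mm across, 50 mm high; origin: centre of its underside
- hammer: bystander: loose hammer lying on the bench in front of the robot, about 240 mm long along its x axis; origin: on its underside
- brush: bystander: loose brush lying on the bench in front of the robot, along its x axis; origin: on its underside
- punch_block: bystander: loose wooden block 100 x 60 x 35 mm with four upright steel punches, 75 mm high in all; origin: centre of its underside
Things that resemble listed ones, but are neither listed nor needed, are in the scene too. Leave any purple or white look-alike of the bowl_small alone.

How it is judged:
On the way, in this order (a step that is already met when the one before it is completed fails the run):
1. the call button is pressed down (value of joint call above 0.0045 m), for 0.05 s.
2. the call button is let up (value of joint call below 0.0015 m), for 0.1 s.
3. pointing just above the middle of the smallest bowl (horizontal distance between the grasp point and bowl_small below 0.025 m and height (world z) of the grasp point below 0.105 m), for 1.5 s.
4. pointing just above the domed stake (horizontal distance between the grasp point and stake_dome below 0.025 m and height (world z) of the grasp point below 0.175 m), for 0.5 s.
At the end, for the whole second after the job is handed in: The gripper is still pointing at the domed stake (grasp point within 25 mm sideways of its axis and no more than 75 mm above its top, so the fingertips up to about 55 mm above it), the call button is up, the bowls are within 10 mm and the bystanders within 20 mm of where they began (all of step 4 and value of joint call below 0.0015 m and distance of each of bowl_small, bowl_medium, bowl_large from where it was at the start of the episode below 0.01 m and distance of each of handle_a, handle_b, flux_jar, rivet_tin, hammer, brush, punch_block from where it was at the start of the episode below 0.02 m); the robot touches nothing.
It fails at once if a bowl or a stake is touched (contact force between any of the fingers, the arm and bowl_small above 0.5 N or contact force between any of the fingers, the arm and bowl_medium above 0.5 N or contact force between any of the fingers, the arm and bowl_large above 0.5 N or contact force between any of the fingers, the arm and stake_dome above 0.5 N or contact force between any of the fingers, the arm and stake_flat above 0.5 N or contact force between any of the fingers, the arm and stake_horn above 0.5 N).
It fails at once if another bowl or stake is pointed at (fingertips brought as close above its middle) ((horizontal distance between the grasp point and bowl_medium below 0.015 m and height (world z) of the grasp point below 0.091 m) or (horizontal distance between the grasp point and bowl_large below 0.015 m and height (world z) of the grasp point below 0.097 m) or (horizontal distance between the grasp point and stake_flat below 0.015 m and height (world z) of the grasp point below 0.155 m) or (horizontal distance between the grasp point and stake_horn below 0.015 m and height (world z) of the grasp point below 0.155 m)).
It fails at once if something on the bench is moved or lifted (not (distance of each of bowl_small, bowl_medium, bowl_large from where it was at the start of the episode below 0.01 m and distance of each of handle_a, handle_b, flux_jar, rivet_tin, hammer, brush, punch_block from where it was at the start of the episode below 0.02 m)).
It also fails if it takes over 58 s, if anything falls off the work surface, if the arm or the gripper's body presses on something with over 40 N, if the wrist force passes 120 N, or if a joint passes its speed limit or range.

## Robot

A 6-joint arm with a two-finger parallel gripper is mounted at the origin on the work surface. World frame = base frame: x ahead of the robot, y to its left, z up, the work surface at z = 0. Lengths are in m, angles in rad, forces in N, time in s.
With the tool pointing down it reaches from about 0.35 to 0.775 m from the base axis. Payload 5.5 kg.
Tool frame: the origin (TCP) lies midway between the tips of the shut fingers; the grasp point (between the pads) lies 19 mm behind it; z points along the fingers, y is the line along which they close (so a half turn about z gives the same grasp; the last joint's range is limited). The gripper opens to 85 mm and grips with 20 to 120 N. Pads are 22 mm wide; open, the fingers measure 114 mm over their backs; the gripper's body (76 mm by 85 mm) begins 54 mm behind the grasp point. The pads swing forward as they close: fully open they stand 13 mm farther back than shut.
Start: joints at [0.992, 0.313, 0.046, 1.304, 0, 1.431], TCP at [0.244, 0.521, 0.205] pointing down, gripper open.
Joint ranges: [-2.76, 2.76], [-0.86, 1.69], [-1.03, 1.26], [-2.2, 2.34], [-1.47, 1.5], [-3.14, 3.14]. Speed limits (rad/s): [2.57, 2.57, 3.14, 3.14, 3.14, 3.14].

## Interface

Orientations are given as a unit quaternion [w, x, y, z].
In Python, from workcell import env gives the robot as it stands. The module is installed in compiled form; this text tells all that it offers.
- The arm moves only by the tool servo_tool, never from a script. Its argument "increments" is a list of rows, each an object of numbers: "grip": the closure, from 0 (fully open) to 1 (shut); "x", "y", "z": the shift along the tool's x, y, z in mm; "roll": the turn about the tool's z in degrees. In form: [{"grip": .., "x": .., "y": .., "z": .., "roll": ..}, ...]. A call has 1 to 5 rows; each row shifts and turns the commanded pose from where the row before left it, along the tool's axes as they then stand; what a row does not reach is not made up. A row lasts 1/12 s, in which the tool goes at most 41.7 mm and 7.16 degrees, less where a joint would pass 70% of its speed; a pose out of reach is approached as far as the arm can. A call is refused whole if a number of a shift passes 41.7 or a number of a turn 7.16, either way. A call with a gripper value outside its range is refused whole. The fingers move at their own pace and stop on an object; "grip_force" is the grip in N (left out, the last holds). Time passes only in rows, so rows that do not move let the fingers close. It gives the time, the measured TCP pose, the force, the opening and the grip force at its end, in the units of the state.
- env.get_state(): the state, without advancing time (a new reading comes with each control period).
- env.read_camera(name): name is "scene" or "top" or "wrist"; returns the picture (480x640x3 uint8, red, green, blue); there is no depth.
- env.get_calibration(name): a dict with "vertical_fov" (degrees; the focal length in pixels is half the picture's height over the tangent of half this angle, whatever the lens; pixels are square), "cx", "cy" (the principal point, pixels), "rvec" (rotation vector, rad) and "tvec" (3), from world to camera coordinates, as OpenCV has them; the wrist camera has in their place "tool_from_camera" (4x4, takes a point from camera to tool coordinates, whose origin is the TCP and whose axes are the flange's). Camera axes: x right, y down, z forward; pixel columns grow to the right and rows downward; lengths in m; the calibration is good to about 2 mm. A picture is of the moment at which its call begins: read the wrist's pose just before it. get_calibration takes no time and is no camera call.
- env.hand_in(): hands the job in; it is judged then, once.
The state is a dict: "clock": time; "joint_pos": joint angles; "qvel": joint speeds; "tau": joint torques, N m; "tcp_pos": TCP position; "orientation": TCP orientation; "wrist_force": force on the tool from outside, world axes, zero at the start; "ft_torque": the same for the moment, N m; "finger_gap": finger opening in m; "grip_force": force on a finger pad.
Only numpy, scipy, OpenCV 4.12 (cv2) and the standard library are available. Lean on these libraries where they do the work, as an engineer would, in place of code of your own. Each camera call takes 0.05 s, during which the arm holds its last target. There are 200 camera calls.

## Working session

There is one attempt and no reset: what is moved stays moved. The work goes in short steps, Python scripts to look and compute and a tool call to move; the robot and the scene stay as the last step left them, time stands still between calls to the robot, and variables do not carry over. Pictures are saved under pics/ and viewed, at most 10 in all, crops included, and the job is handed in when it is done.

Besides the shell and the picture viewer there is one more tool, called after "Emit:" as name(argument=value, ...), one argument or row to a line, values as JSON. servo_tool: Moves the arm, as the interface text tells. Its arguments: {"type":"object","properties":{"increments":{"type":"array"},"grip_force":{"type":"number"}},"required":["increments"]}

```bash
mkdir -p pics
python3 - <<'E'
from workcell import env
import cv2
s=env.get_state(); print(s['clock'],s['tcp_pos'],s['orientation'],s['finger_gap'])
for n in("scene","top"):
    cv2.imwrite(f"pics/{n}.png",env.read_camera(n)[:,:,::-1]); print(n,env.get_calibration(n))
print(env.get_calibration("wrist"))
E
```

```text
0.0 [0.24402317 0.52003904 0.20452105] [-3.04313798e-04  2.17661421e-01  9.76023922e-01 -8.46418315e-04] 0.08521078020780622
scene {'vertical_fov': 45.304887280260075, 'cx': 324.9057427280568, 'cy': 237.76255439407578, 'rvec': array([ 1.72500022,  1.45739971, -0.80949771]), 'tvec': array([-0.10998725, -0.23119982,  1.6783058 ])}
top {'vertical_fov': 57.321413493984366, 'cx': 316.8188443320148, 'cy': 242.70599284701962, 'rvec': array([ 2.16228429, -2.10532019,  0.17290283]), 'tvec': array([0.00942677, 0.55237513, 1.16572529])}
{'vertical_fov': 60.952371204380306, 'cx': 321.4659159092769, 'cy': 244.23776233226593, 'tool_from_camera': array([[-1.75995589e-03, -9.57657917e-01, -2.87903137e-01,
         7.45653546e-02],
       [ 9.99996424e-01, -1.10564664e-03, -2.43525771e-03,
        -8.15642980e-04],
       [ 2.01382469e-03, -2.87906394e-01,  9.57656438e-01,
        -1.66602027e-01],
       [ 0.00000000e+00,  0.00000000e+00,  0.00000000e+00,
         1.00000000e+00]])}
```

View pics/top.png

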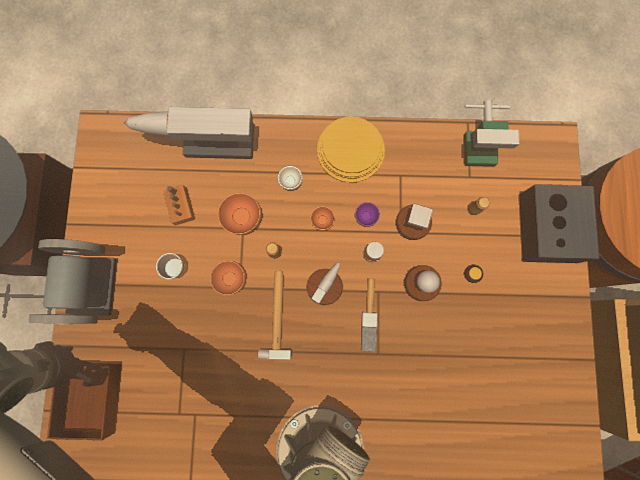

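View pics/scene.png

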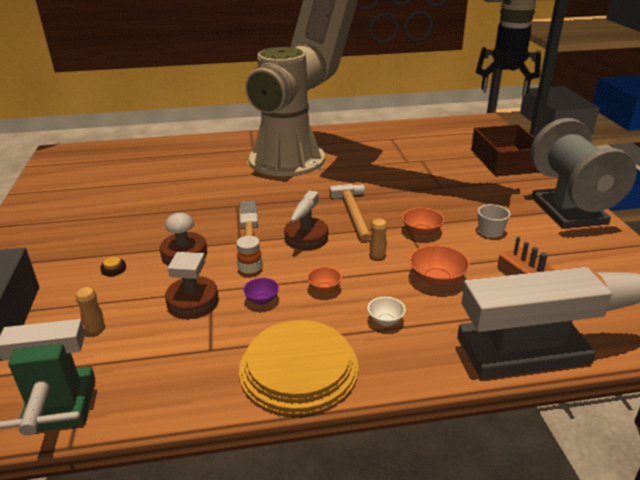

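The top view shows the small copper bowl at (322,217) and the domed stake's head at (428,281). The button, in its black housing, is at (474,273). In the scene view these are at about (324,283), (180,222) and (113,265).

```bash
cat > h.py <<'E'
from workcell import env
import cv2, numpy as np
from scipy.spatial.transform import Rotation as R
def cam(n):
    c=env.get_calibration(n); f=240/np.tan(np.radians(c['vertical_fov']/2))
    K=np.array([[f,0,c['cx']],[0,f,c['cy']],[0,0,1]])
    if n=='wrist':
        s=env.get_state(); q=s['orientation']; T=np.eye(4); T[:3,:3]=R.from_quat([q[1],q[2],q[3],q[0]]).as_matrix(); T[:3,3]=s['tcp_pos']
        W=np.linalg.inv(T@c['tool_from_camera']); return K,W[:3,:3],W[:3,3]
    return K,R.from_rotvec(c['rvec']).as_matrix(),c['tvec']
def onplane(C,uv,z):
    K,r,t=C; o=-r.T@t; d=r.T@np.linalg.inv(K)@[*uv,1]; return o+d*(z-o[2])/d[2]
def tri(C1,u1,C2,u2):
    P=[K@np.c_[r,t] for K,r,t in(C1,C2)]
    X=cv2.triangulatePoints(*P,np.array(u1,float),np.array(u2,float))[:,0]; return X[:3]/X[3]
E
python3 - <<'E'
from h import *
np.set_printoptions(precision=4,suppress=True)
T,S=cam('top'),cam('scene')
print('button tri',tri(T,(474,273),S,(113,264)))
im=cv2.imread('pics/top.png'); hsv=cv2.cvtColor(im,cv2.COLOR_BGR2HSV)
def blob(uv,w,lo,hi):
    x,y=uv; m=cv2.inRange(hsv[y-w:y+w,x-w:x+w],lo,hi); n,l,st,c=cv2.connectedComponentsWithStats(m); i=1+np.argmax(st[1:,4]); s=st[i]
    return (x-w+s[0]+(s[2]-1)/2,y-w+s[1]+(s[3]-1)/2),s
for n,uv,w,z in(('small',(322,217),18,.03),('med',(228,278),26,.036),('large',(240,214),28,.042)):
    print(hsv[uv[1],uv[0]]); c,s=blob(uv,w,(0,150,60),(11,255,255)); print(n,c,s,onplane(T,c,z))
print(hsv[273,474]); c,s=blob((474,273),14,(14,100,100),(35,255,255)); print('btn',c,s,onplane(T,c,.025))
print('dome',onplane(T,(428,281),.09),'flat',onplane(T,(419,216),.1),'horn tip/heel',onplane(T,(337,265),.09),onplane(T,(319,298),.09))
for n,uv,z in(('domefoot',(422,282),.03),('flatfoot',(414,222),.03),('hornfoot',(324,287),.03),('handle_b',(482,204),.086),('handle_a',(273,249),.086),('jar',(374,250),.07),('purple',(367,214),.03)): print(n,onplane(T,uv,z))
cv2.imwrite('pics/crop.png',cv2.resize(im[190:310,380:500],None,fx=5,fy=5,interpolation=cv2.INTER_CUBIC))
E
```

```text
button tri [ 0.4834 -0.4202  0.0117]
[ 11 159 225]
small (np.float64(322.0), np.float64(217.5)) [  6   7  25  24 418] [0.627  0.0116 0.03  ]
[ 11 160 217]
med (np.float64(227.0), np.float64(277.5)) [  8   9  35  34 822] [0.4502 0.2681 0.036 ]
[ 11 161 222]
large (np.float64(238.5), np.float64(213.0)) [   6    7   42   41 1310] [0.631  0.2456 0.042 ]
[ 19 174 220]
btn (np.float64(475.0), np.float64(273.0)) [  9   8  13  13 140] [ 0.4819 -0.4166  0.025 ]
dome [ 0.4507 -0.2697  0.09  ] flat [ 0.6221 -0.2459  0.1   ] horn tip/heel [ 0.4865 -0.0308  0.09  ] [0.3989 0.0143 0.09  ]
domefoot [ 0.4526 -0.2682  0.03  ]
flatfoot [ 0.6209 -0.2478  0.03  ]
hornfoot [0.4317 0.0012 0.03  ]
handle_b [ 0.6632 -0.4198  0.086 ]
handle_a [0.5252 0.14   0.086 ]
jar [ 0.5321 -0.1305  0.07  ]
purple [ 0.6405 -0.1153  0.03  ]
```

View pics/crop.png

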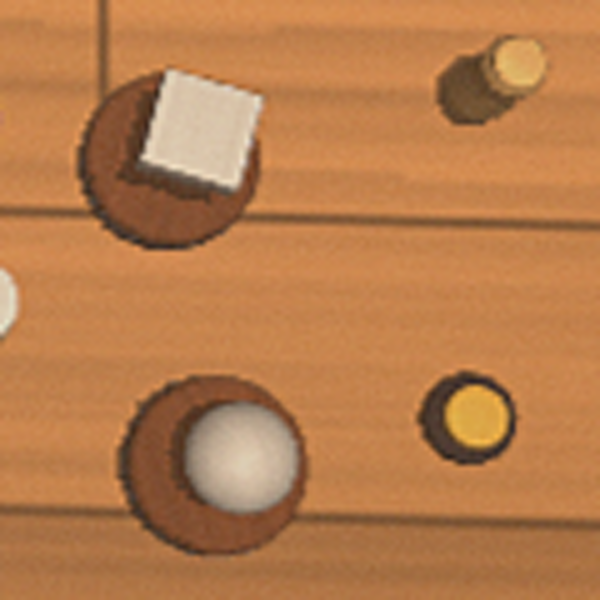

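The crop confirms it: the button's brass disc is at crop (478,415) and the domed head at (243,458). First I'll shut the fingers and turn the tool so its axes line up with the world's.

Emit:
servo_tool(
  increments=[
    {"grip":1,"roll":-6.3},
    {"grip":1,"roll":-6.3},
    {"grip":1,"roll":-6.3},
    {"grip":1,"roll":-6.2},
    {"grip":1},
  ],
  grip_force=20,
)

```text
invalid input at $.increments[0]: expected keys grip, x, y, z, roll
```

Emit:
servo_tool(
  increments=[
    {"grip":1,"x":0,"y":0,"z":0,"roll":-6.3},
    {"grip":1,"x":0,"y":0,"z":0,"roll":-6.3},
    {"grip":1,"x":0,"y":0,"z":0,"roll":-6.3},
    {"grip":1,"x":0,"y":0,"z":0,"roll":-6.2},
    {"grip":1,"x":0,"y":0,"z":0,"roll":0},
  ],
  grip_force=20,
)

```text
clock: 0.52
tcp_pos: [0.2441, 0.5203, 0.2049]
orientation: [-0.0, -0.001, 1.0, -0.0]
wrist_force: [-0.5, 0.6, -0.7]
finger_gap: 0.026
grip_force: 0.0
```

Emit:
servo_tool(
  increments=[
    {"grip":1,"x":-15,"y":-37,"z":0,"roll":0},
    {"grip":1,"x":-15,"y":-37,"z":0,"roll":0},
    {"grip":1,"x":-15,"y":-37,"z":0,"roll":0},
    {"grip":1,"x":-15,"y":-37,"z":0,"roll":0},
    {"grip":1,"x":-15,"y":-37,"z":0,"roll":0},
  ],
)

```text
clock: 0.93
tcp_pos: [0.3192, 0.3338, 0.2051]
orientation: [-0.0, 0.002, 1.0, -0.0]
wrist_force: [1.0, -0.2, 0.4]
finger_gap: -0.0001
grip_force: 0.0
```

Emit:
servo_tool(
  increments=[
    {"grip":1,"x":-15,"y":-37,"z":0,"roll":0},
    {"grip":1,"x":-15,"y":-37,"z":0,"roll":0},
    {"grip":1,"x":-15,"y":-37,"z":0,"roll":0},
    {"grip":1,"x":-15,"y":-37,"z":0,"roll":0},
    {"grip":1,"x":-15,"y":-37,"z":0,"roll":0},
  ],
)

```text
clock: 1.35
tcp_pos: [0.3942, 0.1486, 0.2054]
orientation: [0.0, 0.002, 1.0, 0.0]
wrist_force: [1.5, 1.0, -0.2]
finger_gap: -0.0
grip_force: 0.0
```

Emit:
servo_tool(
  increments=[
    {"grip":1,"x":-15,"y":-37,"z":0,"roll":0},
    {"grip":1,"x":-15,"y":-37,"z":0,"roll":0},
    {"grip":1,"x":-8,"y":-40,"z":0,"roll":0},
    {"grip":1,"x":-8,"y":-40,"z":0,"roll":0},
    {"grip":1,"x":-4,"y":-40,"z":0,"roll":0},
  ],
)

```text
clock: 1.77
tcp_pos: [0.4443, -0.0457, 0.2053]
orientation: [0.0, 0.002, 1.0, 0.0]
wrist_force: [0.9, 0.3, 0.2]
finger_gap: 0.0001
grip_force: 0.0
```

Emit:
servo_tool(
  increments=[
    {"grip":1,"x":-3,"y":-40,"z":0,"roll":0},
    {"grip":1,"x":-3,"y":-40,"z":0,"roll":0},
    {"grip":1,"x":-3,"y":-40,"z":0,"roll":0},
    {"grip":1,"x":-3,"y":-40,"z":0,"roll":0},
    {"grip":1,"x":-3,"y":-40,"z":0,"roll":0},
  ],
)

```text
clock: 2.18
tcp_pos: [0.4583, -0.2456, 0.2052]
orientation: [-0.0, 0.002, 1.0, 0.0]
wrist_force: [1.2, 0.2, 0.2]
finger_gap: -0.0001
grip_force: 0.0
```

Emit:
servo_tool(
  increments=[
    {"grip":1,"x":-6,"y":-41,"z":0,"roll":0},
    {"grip":1,"x":-6,"y":-41,"z":0,"roll":0},
    {"grip":1,"x":-6,"y":-41,"z":0,"roll":0},
    {"grip":1,"x":-5,"y":-40,"z":0,"roll":0},
    {"grip":1,"x":0,"y":-8,"z":0,"roll":0},
  ],
)

```text
clock: 2.6
tcp_pos: [0.4814, -0.4207, 0.2033]
orientation: [-0.0, 0.004, 1.0, -0.001]
wrist_force: [0.6, 0.9, -0.5]
finger_gap: -0.0001
grip_force: 0.0
```

Emit:
servo_tool(
  increments=[
    {"grip":1,"x":0,"y":0,"z":0,"roll":0},
    {"grip":1,"x":0,"y":0,"z":0,"roll":0},
  ],
)

```text
clock: 2.77
tcp_pos: [0.4811, -0.4144, 0.2044]
orientation: [-0.001, 0.002, 1.0, 0.001]
wrist_force: [-0.0, 0.9, 0.8]
finger_gap: -0.0003
grip_force: 0.0
```

Run:
```python
from h import *
C=cam('wrist'); im=env.read_camera('wrist')[:,:,::-1].copy(); cv2.imwrite('pics/w1.png',im)
K,r,t=C; print(env.get_state()['tcp_pos'],env.get_state()['joint_pos'],'cam',-r.T@t)
hsv=cv2.cvtColor(im,cv2.COLOR_BGR2HSV); m=cv2.inRange(hsv,(17,120,120),(35,255,255))
n,l,st,c=cv2.connectedComponentsWithStats(m)
for i in range(1,n):
    if st[i,4]>300: print(st[i],c[i],[onplane(C,c[i],z).round(4) for z in(.015,.025)], 'diam', np.linalg.norm(onplane(C,(st[i,0],c[i,1]),.02)-onplane(C,(st[i,0]+st[i,2],c[i,1]),.02)))
```

```text
[ 0.48125566 -0.41348465  0.20489881] [-8.36444992e-01  4.34455629e-01  2.21914267e-01  1.36008048e+00
  4.32509826e-04 -8.34465200e-01] cam [ 0.40644411 -0.41483908  0.37107869]
[    0   148   361   165 33205] [162.10926065 207.21677458] [array([ 0.4777, -0.5563,  0.015 ]), array([ 0.4757, -0.5523,  0.025 ])] diam 0.3156059434600136
[ 550  148   76   21 1309] [588.71122995 156.72880061] [array([ 0.4358, -0.1858,  0.015 ]), array([ 0.435 , -0.1922,  0.025 ])] diam 0.06422732278178657
[  342   174   298   139 19782] [506.54256395 261.49767465] [array([ 0.5304, -0.2444,  0.015 ]), array([ 0.5269, -0.2492,  0.025 ])] diam 0.27132375595122377
[ 294  189   40   40 1169] [313.45337896 209.5508982 ] [array([ 0.4806, -0.4221,  0.015 ]), array([ 0.4785, -0.4219,  0.025 ])] diam 0.035045305906429944
[ 178  321  104   51 2788] [226.07209469 338.56886657] [array([ 0.6086, -0.509 ,  0.015 ]), array([ 0.6029, -0.5064,  0.025 ])] diam 0.10032922050364444
[ 362  320   76   48 2260] [397.85929204 338.66371681] [array([ 0.6097, -0.3409,  0.015 ]), array([ 0.604, -0.343,  0.025])] diam 0.07337252616249394
[ 533  320  107   19 1334] [581.65817091 326.46701649] [array([ 0.5974, -0.1632,  0.015 ]), array([ 0.5921, -0.1703,  0.025 ])] diam 0.1023941468453188
[540 339  39  36 910] [558.24065934 354.53186813] [array([ 0.6282, -0.181 ,  0.015 ]), array([ 0.622 , -0.1875,  0.025 ])] diam 0.03815216879998118
[566 386  39  18 420] [582.41904762 395.31190476] [array([ 0.6759, -0.1485,  0.015 ]), array([ 0.6683, -0.156 ,  0.025 ])] diam 0.03943842834900373
[ 554  411   86   30 1368] [594.85160819 420.37573099] [array([ 0.7068, -0.1301,  0.015 ]), array([ 0.6983, -0.1381,  0.025 ])] diam 0.08880526289692477
[598 439  42  32 743] [624.37146703 450.88829071] [array([ 0.7463, -0.091 ,  0.015 ]), array([ 0.7368, -0.1001,  0.025 ])] diam 0.04451720334631796
```

View pics/w1.png

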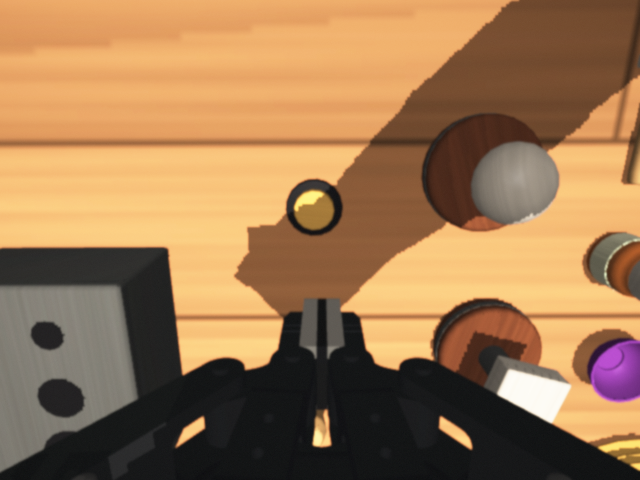

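The wrist view shows the button at (313,209), which puts it at about (0.480, −0.422). Its apparent size agrees with 36 mm, and the dark box at lower left is well clear. Next I go over the button and down.

Emit:
servo_tool(
  increments=[
    {"grip":1,"x":0,"y":-8,"z":30,"roll":0},
    {"grip":1,"x":0,"y":0,"z":40,"roll":0},
    {"grip":1,"x":0,"y":0,"z":40,"roll":0},
    {"grip":1,"x":0,"y":0,"z":35,"roll":0},
    {"grip":1,"x":0,"y":0,"z":15,"roll":0},
  ],
)

```text
clock: 3.23
tcp_pos: [0.4796, -0.4177, 0.0408]
orientation: [-0.002, -0.0, 1.0, 0.003]
wrist_force: [-0.3, 0.2, -1.2]
finger_gap: 0.0005
grip_force: 0.0
```

Emit:
servo_tool(
  increments=[
    {"grip":1,"x":0,"y":0,"z":5,"roll":0},
    {"grip":1,"x":0,"y":0,"z":5,"roll":0},
    {"grip":1,"x":0,"y":0,"z":3,"roll":0},
    {"grip":1,"x":0,"y":0,"z":0,"roll":0},
  ],
)

```text
clock: 3.57
tcp_pos: [0.4825, -0.4227, 0.0338]
orientation: [0.001, 0.0, 1.0, -0.001]
wrist_force: [-0.2, -0.6, 0.0]
finger_gap: -0.0001
grip_force: 0.0
```

Emit:
servo_tool(
  increments=[
    {"grip":1,"x":0,"y":0,"z":3,"roll":0},
    {"grip":1,"x":0,"y":0,"z":3,"roll":0},
    {"grip":1,"x":0,"y":0,"z":3,"roll":0},
    {"grip":1,"x":0,"y":0,"z":0,"roll":0},
  ],
)

```text
clock: 3.9
tcp_pos: [0.4815, -0.4225, 0.0231]
orientation: [-0.0, 0.0, 1.0, 0.0]
wrist_force: [-0.3, -0.4, -0.2]
finger_gap: 0.0003
grip_force: 0.0
```

Emit:
servo_tool(
  increments=[
    {"grip":1,"x":0,"y":0,"z":2,"roll":0},
    {"grip":1,"x":0,"y":0,"z":2,"roll":0},
    {"grip":1,"x":0,"y":0,"z":0,"roll":0},
  ],
)

```text
clock: 4.15
tcp_pos: [0.4814, -0.4225, 0.0188]
orientation: [-0.0, 0.0, 1.0, 0.0]
wrist_force: [0.4, -1.0, -0.4]
finger_gap: 0.0003
grip_force: 0.0
```

Emit:
servo_tool(
  increments=[
    {"grip":1,"x":0,"y":0,"z":2,"roll":0},
    {"grip":1,"x":0,"y":0,"z":0,"roll":0},
  ],
)

```text
clock: 4.32
tcp_pos: [0.4815, -0.4225, 0.017]
orientation: [-0.0, 0.0, 1.0, 0.0]
wrist_force: [-0.1, -0.1, -0.7]
finger_gap: -0.0003
grip_force: 0.0
```

Emit:
servo_tool(
  increments=[
    {"grip":1,"x":0,"y":0,"z":2,"roll":0},
    {"grip":1,"x":0,"y":0,"z":0,"roll":0},
  ],
)

```text
clock: 4.48
tcp_pos: [0.4815, -0.4225, 0.015]
orientation: [-0.0, 0.0, 1.0, 0.0]
wrist_force: [0.9, -0.6, 1.0]
finger_gap: -0.0001
grip_force: 0.0
```

Emit:
servo_tool(
  increments=[
    {"grip":1,"x":0,"y":0,"z":2,"roll":0},
    {"grip":1,"x":0,"y":0,"z":0,"roll":0},
  ],
)

```text
clock: 4.65
tcp_pos: [0.4815, -0.4224, 0.013]
orientation: [-0.0, 0.0, 1.0, 0.0]
wrist_force: [-0.4, -0.3, -0.4]
finger_gap: -0.0002
grip_force: 0.0
```

Emit:
servo_tool(
  increments=[
    {"grip":1,"x":0,"y":0,"z":2,"roll":0},
    {"grip":1,"x":0,"y":0,"z":0,"roll":0},
  ],
)

```text
clock: 4.82
tcp_pos: [0.4815, -0.4224, 0.011]
orientation: [-0.0, 0.0, 1.0, 0.0]
wrist_force: [-0.9, -0.1, -0.2]
finger_gap: 0.0001
grip_force: 0.0
```

No contact yet at 11 mm, so I'll check by eye.

Run:
```python
from h import *
a=env.read_camera('wrist')[:,:,::-1][180:420,180:460]; b=env.read_camera('scene')[:,:,::-1][200:300,60:180]
cv2.imwrite('pics/c2.png',np.hstack([cv2.resize(a,(400,343)),cv2.resize(b,(400,343),interpolation=cv2.INTER_CUBIC)]))
K,r,t=cam('wrist'); print(K@(r@env.get_state()['tcp_pos']+t)/(r@env.get_state()['tcp_pos']+t)[2])
```

```text
[323.07037898 297.89990704   1.        ]
```

View pics/c2.png

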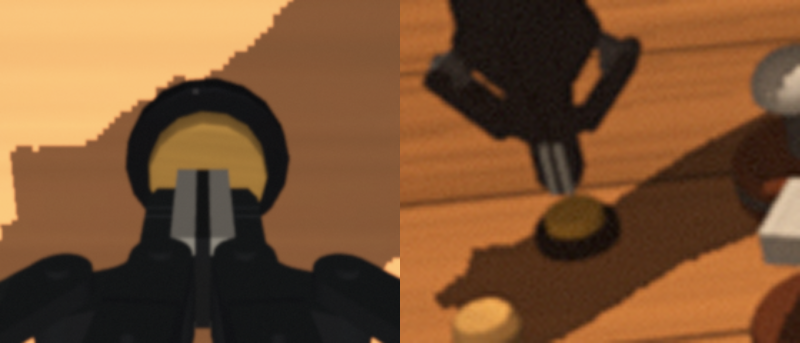

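The wrist crop has the tips over the middle of the brass disc, but the scene crop shows the tips behind and above it. I'll get the disc's height from two wrist views.

Run:
```python
from h import *
np.set_printoptions(precision=4,suppress=True)
p=env.get_state()['tcp_pos']; print(p)
pr=lambda C,X:(lambda q:q[:2]/q[2])(C[0]@(C[1]@np.array(X)+C[2]))
S,T,W=cam('scene'),cam('top'),cam('wrist')
print('tip in scene crop',(pr(S,p)-[60,200])*[3.333,3.43],'top',pr(T,p))
im=env.read_camera('wrist')[:,:,::-1]; hsv=cv2.cvtColor(im.copy(),cv2.COLOR_BGR2HSV)
m=cv2.inRange(hsv[240:300,260:390],(15,90,60),(35,255,255)); n,l,st,c=cv2.connectedComponentsWithStats(m); print(st[1:][st[1:,4]>200]+[260,240,0,0,0])
# disc outline predicted in wrist view for candidate heights
for z in(.0,.006,.012,.02):
    a=np.linspace(0,2*np.pi,60)
    for cx in(.478,.484,.49):
        q=np.array([pr(W,(cx+.018*np.cos(t),-.421+.018*np.sin(t),z)) for t in a]); print(z,cx,q.min(0),q.max(0))
for z in(0,.006,.012,.018,.024): print(z,'scene crop of disc centre',(pr(S,(.482,-.421,z))-[60,200])*[3.333,3.43],onplane(S,(60+575/3.333-120,200+217/3.43),z))
```

```text
[ 0.4816 -0.4225  0.0112]
tip in scene crop [174.7713 219.0983] top [475.3895 273.6301]
[[ 260  240   31   21  388]
 [ 284  258   83   42 2727]]
0.0 0.478 [287.8091 244.0827] [364.7801 315.8014]
0.0 0.484 [288.1416 256.5931] [364.4234 327.0331]
0.0 0.49 [288.4683 268.8756] [364.073  338.0707]
0.006 0.478 [286.7502 247.9834] [366.1133 321.6569]
0.006 0.484 [287.1027 260.8527] [365.7333 333.1724]
0.006 0.49 [287.4488 273.4801] [365.3603 344.4829]
0.012 0.478 [285.6233 252.1415] [367.5321 327.8773]
0.012 0.484 [285.9978 265.3906] [367.1265 339.6906]
0.012 0.49 [286.3652 278.3827] [366.7285 351.2873]
0.02 0.478 [284.0034 258.1323] [369.5717 336.8001]
0.02 0.484 [284.4105 271.9236] [369.1278 349.0343]
0.02 0.49 [284.8097 285.4352] [368.6928 361.0347]
0 scene crop of disc centre [180.8787 234.0633] [ 0.4622 -0.4274  0.    ]
0.006 scene crop of disc centre [178.9169 226.1637] [ 0.4713 -0.4249  0.006 ]
0.012 scene crop of disc centre [176.9447 218.2221] [ 0.4804 -0.4224  0.012 ]
0.018 scene crop of disc centre [174.962  210.2381] [ 0.4895 -0.4199  0.018 ]
0.024 scene crop of disc centre [172.9687 202.2114] [ 0.4986 -0.4174  0.024 ]
```

The disc's top is at z≈0.012, and all the views agree on that. In the scene view the real tips sit about 20 mm higher than the reported TCP, so nothing has been touched yet. I'll keep going down in small steps and watch the force.

Emit:
servo_tool(
  increments=[
    {"grip":1,"x":0,"y":0,"z":2,"roll":0},
    {"grip":1,"x":0,"y":0,"z":2,"roll":0},
    {"grip":1,"x":0,"y":0,"z":0,"roll":0},
  ],
)

```text
clock: 5.22
tcp_pos: [0.4814, -0.4223, 0.0068]
orientation: [-0.0, 0.0, 1.0, 0.0]
wrist_force: [0.4, -0.4, -0.2]
finger_gap: 0.0001
grip_force: 0.0
```

Emit:
servo_tool(
  increments=[
    {"grip":1,"x":0,"y":0,"z":2,"roll":0},
    {"grip":1,"x":0,"y":0,"z":2,"roll":0},
    {"grip":1,"x":0,"y":0,"z":0,"roll":0},
  ],
)

```text
clock: 5.47
tcp_pos: [0.4814, -0.4223, 0.0028]
orientation: [-0.0, 0.0, 1.0, 0.0]
wrist_force: [-0.2, 0.2, -0.4]
finger_gap: -0.0
grip_force: 0.0
```

Emit:
servo_tool(
  increments=[
    {"grip":1,"x":0,"y":0,"z":2,"roll":0},
    {"grip":1,"x":0,"y":0,"z":2,"roll":0},
    {"grip":1,"x":0,"y":0,"z":0,"roll":0},
  ],
)

```text
clock: 5.72
tcp_pos: [0.4814, -0.4224, -0.0011]
orientation: [-0.0, 0.0, 1.0, 0.0]
wrist_force: [0.3, 0.2, 0.4]
finger_gap: 0.0001
grip_force: 0.0
```

Emit:
servo_tool(
  increments=[
    {"grip":1,"x":0,"y":0,"z":2,"roll":0},
    {"grip":1,"x":0,"y":0,"z":0,"roll":0},
  ],
)

```text
clock: 5.88
tcp_pos: [0.4815, -0.4225, -0.003]
orientation: [-0.0, 0.0, 1.0, 0.0]
wrist_force: [1.2, 0.1, -0.3]
finger_gap: 0.0001
grip_force: 0.0
```

Emit:
servo_tool(
  increments=[
    {"grip":1,"x":0,"y":0,"z":2,"roll":0},
    {"grip":1,"x":0,"y":0,"z":0,"roll":0},
  ],
)

```text
clock: 6.05
tcp_pos: [0.4817, -0.4227, -0.0047]
orientation: [0.0, 0.0, 1.0, -0.0]
wrist_force: [-0.7, 0.4, 0.6]
finger_gap: 0.0001
grip_force: 0.7
```

Emit:
servo_tool(
  increments=[
    {"grip":1,"x":0,"y":0,"z":2,"roll":0},
    {"grip":1,"x":0,"y":0,"z":0,"roll":0},
  ],
)

```text
clock: 6.22
tcp_pos: [0.4818, -0.4228, -0.0066]
orientation: [0.0, 0.0, 1.0, -0.0]
wrist_force: [-0.0, -0.4, 2.5]
finger_gap: -0.0002
grip_force: 1.2
```

Emit:
servo_tool(
  increments=[
    {"grip":1,"x":0,"y":0,"z":2,"roll":0},
    {"grip":1,"x":0,"y":0,"z":0,"roll":0},
  ],
)

```text
clock: 6.38
tcp_pos: [0.4818, -0.4228, -0.0086]
orientation: [0.0, 0.0, 1.0, -0.0]
wrist_force: [0.4, -0.3, 2.6]
finger_gap: -0.0
grip_force: 1.6
```

Emit:
servo_tool(
  increments=[
    {"grip":1,"x":0,"y":0,"z":2,"roll":0},
    {"grip":1,"x":0,"y":0,"z":0,"roll":0},
  ],
)

```text
clock: 6.55
tcp_pos: [0.4818, -0.4228, -0.0098]
orientation: [0.0, 0.0, 1.0, -0.0]
wrist_force: [-1.3, 1.1, 5.6]
finger_gap: 0.0
grip_force: 2.8
```

Emit:
servo_tool(
  increments=[
    {"grip":1,"x":0,"y":0,"z":1,"roll":0},
    {"grip":1,"x":0,"y":0,"z":0,"roll":0},
  ],
)

```text
clock: 6.72
tcp_pos: [0.4819, -0.4229, -0.0099]
orientation: [0.0, 0.0, 1.0, -0.001]
wrist_force: [-3.3, 2.7, 11.3]
finger_gap: 0.0001
grip_force: 5.9
```

The force jumped to 11 N and the position stopped changing, so the button has bottomed out. I'll hold briefly, then go straight up.

Emit:
servo_tool(
  increments=[
    {"grip":1,"x":0,"y":0,"z":0,"roll":0},
    {"grip":1,"x":0,"y":0,"z":-6,"roll":0},
    {"grip":1,"x":0,"y":0,"z":-20,"roll":0},
    {"grip":1,"x":0,"y":0,"z":-36,"roll":0},
    {"grip":1,"x":0,"y":0,"z":-36,"roll":0},
  ],
)

```text
clock: 7.13
tcp_pos: [0.4803, -0.4212, 0.0854]
orientation: [-0.002, 0.0, 1.0, 0.002]
wrist_force: [0.6, -0.4, 0.1]
finger_gap: -0.0001
grip_force: 0.0
```

Emit:
servo_tool(
  increments=[
    {"grip":1,"x":0,"y":0,"z":-36,"roll":0},
    {"grip":1,"x":0,"y":0,"z":-36,"roll":0},
    {"grip":1,"x":0,"y":0,"z":-36,"roll":0},
    {"grip":1,"x":0,"y":0,"z":-10,"roll":0},
    {"grip":1,"x":0,"y":0,"z":0,"roll":0},
  ],
)

```text
clock: 7.55
tcp_pos: [0.4831, -0.4242, 0.2084]
orientation: [0.002, 0.0, 1.0, -0.003]
wrist_force: [-0.4, -0.1, 1.0]
finger_gap: 0.0002
grip_force: 0.0
```

Emit:
servo_tool(
  increments=[
    {"grip":1,"x":-13,"y":39,"z":0,"roll":0},
    {"grip":1,"x":-13,"y":39,"z":0,"roll":0},
    {"grip":1,"x":-13,"y":39,"z":0,"roll":0},
    {"grip":1,"x":-13,"y":39,"z":0,"roll":0},
    {"grip":1,"x":-13,"y":39,"z":0,"roll":0},
  ],
)

```text
clock: 7.97
tcp_pos: [0.5459, -0.2254, 0.2016]
orientation: [-0.002, 0.001, 1.0, 0.001]
wrist_force: [0.3, -0.4, -0.7]
finger_gap: 0.0002
grip_force: 0.0
```

Emit:
servo_tool(
  increments=[
    {"grip":1,"x":-13,"y":39,"z":0,"roll":0},
    {"grip":1,"x":-13,"y":39,"z":0,"roll":0},
    {"grip":1,"x":-13,"y":39,"z":0,"roll":0},
    {"grip":1,"x":-13,"y":39,"z":0,"roll":0},
    {"grip":1,"x":-13,"y":39,"z":0,"roll":0},
  ],
)

```text
clock: 8.38
tcp_pos: [0.6111, -0.0305, 0.2017]
orientation: [-0.002, 0.0, 1.0, 0.0]
wrist_force: [-0.5, 0.1, 0.5]
finger_gap: -0.0003
grip_force: 0.0
```

Emit:
servo_tool(
  increments=[
    {"grip":1,"x":-10,"y":35,"z":0,"roll":0},
    {"grip":1,"x":0,"y":10,"z":0,"roll":0},
    {"grip":1,"x":0,"y":0,"z":0,"roll":0},
    {"grip":1,"x":0,"y":0,"z":0,"roll":0},
  ],
)

```text
clock: 8.72
tcp_pos: [0.6209, 0.0127, 0.2023]
orientation: [-0.002, -0.0, 1.0, -0.0]
wrist_force: [0.5, 0.2, 0.5]
finger_gap: 0.0003
grip_force: 0.0
```

Run:
```python
from h import *
np.set_printoptions(precision=4,suppress=True)
W=cam('wrist'); w=env.read_camera('wrist')[:,:,::-1].copy(); p=env.get_state()['tcp_pos']; s=env.read_camera('scene')[:,:,::-1].copy()
print(p)
pr=lambda C,X:(lambda q:q[:2]/q[2])(C[0]@(C[1]@np.array(X)+C[2]))
for C,im in((W,w),(cam('scene'),s)):
    for dz,col in((0,(255,0,0)),(.018,(0,255,0))): cv2.circle(im,tuple(int(v) for v in pr(C,p+[0,0,dz])),2,col,-1)
hsv=cv2.cvtColor(w,cv2.COLOR_BGR2HSV); m=cv2.inRange(hsv,(0,150,60),(11,255,255)); n,l,st,c=cv2.connectedComponentsWithStats(m)
for i in range(1,n):
    if st[i,4]>1500: print(st[i],onplane(W,(st[i,0]+st[i,2]/2,st[i,1]+st[i,3]/2),.028))
cv2.imwrite('pics/w3.png',np.hstack([cv2.resize(w,(400,300)),cv2.resize(s[120:330,170:450],(400,300))]))
```

```text
[0.6211 0.0117 0.2028]
[ 601    0   39   52 1529] [0.4766 0.2368 0.028 ]
[   0  157   74  111 4609] [ 0.6194 -0.2311  0.028 ]
[  524   156   116   137 11517] [0.6302 0.2356 0.028 ]
[ 276  176   81   82 5217] [0.6234 0.0075 0.028 ]
```

View pics/w3.png

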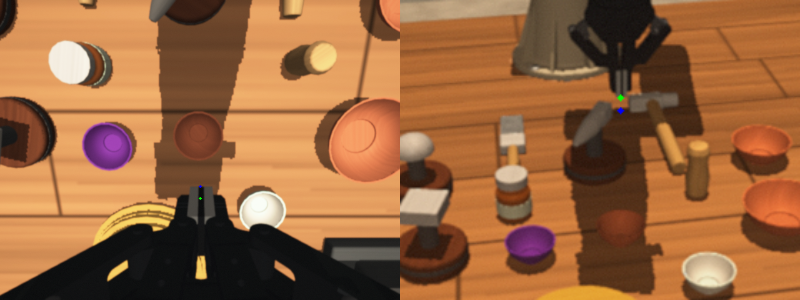

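In the wrist view the small copper bowl lies at (198,135) in the half-scale crop, about (0.625, 0.010), which agrees with the top view. In the scene view the real tips are about 18 mm above the reported TCP, as the button contact also showed. I'll go down to a reported z of 0.045, which puts the tips about 3 cm above the rim.

Emit:
servo_tool(
  increments=[
    {"grip":1,"x":-5,"y":-2,"z":40,"roll":0},
    {"grip":1,"x":0,"y":0,"z":40,"roll":0},
    {"grip":1,"x":0,"y":0,"z":35,"roll":0},
    {"grip":1,"x":0,"y":0,"z":25,"roll":0},
    {"grip":1,"x":0,"y":0,"z":10,"roll":0},
  ],
)

```text
clock: 9.23
tcp_pos: [0.6233, 0.0085, 0.0496]
orientation: [-0.004, 0.002, 1.0, 0.0]
wrist_force: [-0.2, -0.5, -0.1]
finger_gap: -0.0004
grip_force: 0.0
```

Emit:
servo_tool(
  increments=[
    {"grip":1,"x":0,"y":0,"z":7,"roll":0},
    {"grip":1,"x":0,"y":0,"z":0,"roll":0},
    {"grip":1,"x":0,"y":0,"z":0,"roll":0},
    {"grip":1,"x":0,"y":0,"z":0,"roll":0},
    {"grip":1,"x":0,"y":0,"z":0,"roll":0},
  ],
)

```text
clock: 9.65
tcp_pos: [0.6285, 0.01, 0.0495]
orientation: [0.002, 0.0, 1.0, -0.0]
wrist_force: [-0.3, 0.3, -0.0]
finger_gap: -0.0004
grip_force: 0.0
```

Run:
```python
from h import *
w=env.read_camera('wrist')[:,:,::-1]; s=env.read_camera('scene')[:,:,::-1]
cv2.imwrite('pics/w4.png',np.hstack([cv2.resize(w,(400,300)),cv2.resize(s[180:330,220:420],(400,300))])); print(env.get_state()['tcp_pos'])
```

```text
[0.62800963 0.01024739 0.0489068 ]
```

View pics/w4.png

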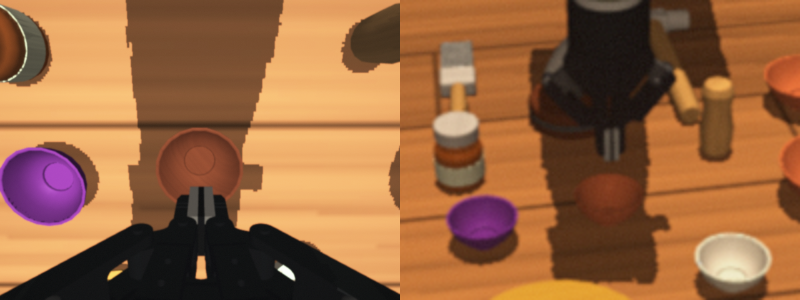

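In the wrist crop the bowl's rim is centred at (200,166), putting the axis at x≈0.620–0.626. The scene view has the tips at (612,158), about 3 cm over the rim centre at (610,180). I'll shift 4 mm back and hold for two seconds.

Emit:
servo_tool(
  increments=[
    {"grip":1,"x":4,"y":0,"z":4,"roll":0},
    {"grip":1,"x":0,"y":0,"z":0,"roll":0},
    {"grip":1,"x":0,"y":0,"z":0,"roll":0},
    {"grip":1,"x":0,"y":0,"z":0,"roll":0},
    {"grip":1,"x":0,"y":0,"z":0,"roll":0},
  ],
)

```text
clock: 10.17
tcp_pos: [0.623, 0.0103, 0.0434]
orientation: [0.0, 0.0, 1.0, 0.0]
wrist_force: [1.0, -0.4, -0.1]
finger_gap: 0.0002
grip_force: 0.0
```

Emit:
servo_tool(
  increments=[
    {"grip":1,"x":0,"y":0,"z":0,"roll":0},
    {"grip":1,"x":0,"y":0,"z":0,"roll":0},
    {"grip":1,"x":0,"y":0,"z":0,"roll":0},
    {"grip":1,"x":0,"y":0,"z":0,"roll":0},
    {"grip":1,"x":0,"y":0,"z":0,"roll":0},
  ],
)

```text
clock: 10.58
tcp_pos: [0.623, 0.0103, 0.0434]
orientation: [0.0, 0.0, 1.0, 0.0]
wrist_force: [-0.2, 0.1, -0.1]
finger_gap: 0.0
grip_force: 0.0
```

Emit:
servo_tool(
  increments=[
    {"grip":1,"x":0,"y":0,"z":0,"roll":0},
    {"grip":1,"x":0,"y":0,"z":0,"roll":0},
    {"grip":1,"x":0,"y":0,"z":0,"roll":0},
    {"grip":1,"x":0,"y":0,"z":0,"roll":0},
    {"grip":1,"x":0,"y":0,"z":0,"roll":0},
  ],
)

```text
clock: 11.0
tcp_pos: [0.623, 0.0103, 0.0434]
orientation: [0.0, 0.0, 1.0, 0.0]
wrist_force: [-0.2, -1.5, -0.3]
finger_gap: -0.0001
grip_force: 0.0
```

Emit:
servo_tool(
  increments=[
    {"grip":1,"x":0,"y":0,"z":0,"roll":0},
    {"grip":1,"x":0,"y":0,"z":0,"roll":0},
    {"grip":1,"x":0,"y":0,"z":0,"roll":0},
    {"grip":1,"x":0,"y":0,"z":0,"roll":0},
    {"grip":1,"x":0,"y":0,"z":0,"roll":0},
  ],
)

```text
clock: 11.42
tcp_pos: [0.623, 0.0103, 0.0434]
orientation: [0.0, 0.0, 1.0, 0.0]
wrist_force: [-0.2, 0.3, -0.3]
finger_gap: -0.0001
grip_force: 0.0
```

Emit:
servo_tool(
  increments=[
    {"grip":1,"x":0,"y":0,"z":0,"roll":0},
    {"grip":1,"x":0,"y":0,"z":0,"roll":0},
    {"grip":1,"x":0,"y":0,"z":0,"roll":0},
    {"grip":1,"x":0,"y":0,"z":0,"roll":0},
    {"grip":1,"x":0,"y":0,"z":0,"roll":0},
  ],
)

```text
clock: 11.83
tcp_pos: [0.623, 0.0103, 0.0434]
orientation: [0.0, 0.0, 1.0, 0.0]
wrist_force: [1.5, -1.2, -1.0]
finger_gap: 0.0001
grip_force: 0.0
```

Emit:
servo_tool(
  increments=[
    {"grip":1,"x":0,"y":0,"z":-20,"roll":0},
    {"grip":1,"x":0,"y":0,"z":-36,"roll":0},
    {"grip":1,"x":0,"y":0,"z":-36,"roll":0},
    {"grip":1,"x":0,"y":0,"z":-36,"roll":0},
    {"grip":1,"x":0,"y":0,"z":-30,"roll":0},
  ],
)

```text
clock: 12.25
tcp_pos: [0.6232, 0.0103, 0.2042]
orientation: [0.001, 0.0, 1.0, -0.0]
wrist_force: [1.0, -1.0, 0.6]
finger_gap: 0.0001
grip_force: 0.0
```

Emit:
servo_tool(
  increments=[
    {"grip":1,"x":20,"y":-33,"z":0,"roll":0},
    {"grip":1,"x":20,"y":-33,"z":0,"roll":0},
    {"grip":1,"x":20,"y":-33,"z":0,"roll":0},
    {"grip":1,"x":20,"y":-33,"z":0,"roll":0},
    {"grip":1,"x":20,"y":-33,"z":0,"roll":0},
  ],
)

```text
clock: 12.67
tcp_pos: [0.5218, -0.1557, 0.2016]
orientation: [0.0, -0.0, 1.0, -0.0]
wrist_force: [0.1, -1.2, 0.5]
finger_gap: 0.0001
grip_force: 0.0
```

Emit:
servo_tool(
  increments=[
    {"grip":1,"x":20,"y":-33,"z":0,"roll":0},
    {"grip":1,"x":20,"y":-33,"z":0,"roll":0},
    {"grip":1,"x":20,"y":-33,"z":0,"roll":0},
    {"grip":1,"x":12,"y":-15,"z":0,"roll":0},
    {"grip":1,"x":0,"y":0,"z":0,"roll":0},
  ],
)

```text
clock: 13.08
tcp_pos: [0.4486, -0.2718, 0.2015]
orientation: [-0.0, 0.003, 1.0, -0.001]
wrist_force: [-0.8, -0.2, 1.0]
finger_gap: -0.0005
grip_force: 0.0
```

Emit:
servo_tool(
  increments=[
    {"grip":1,"x":0,"y":0,"z":15,"roll":0},
    {"grip":1,"x":0,"y":0,"z":15,"roll":0},
    {"grip":1,"x":0,"y":0,"z":15,"roll":0},
    {"grip":1,"x":0,"y":0,"z":0,"roll":0},
    {"grip":1,"x":0,"y":0,"z":0,"roll":0},
  ],
)

```text
clock: 13.5
tcp_pos: [0.4505, -0.2676, 0.1559]
orientation: [-0.001, 0.0, 1.0, 0.001]
wrist_force: [-0.6, -0.0, -1.0]
finger_gap: -0.0001
grip_force: 0.0
```

Run:
```python
from h import *
w=env.read_camera('wrist')[:,:,::-1]; s=env.read_camera('scene')[:,:,::-1]
cv2.imwrite('pics/w5.png',np.hstack([cv2.resize(w,(400,300)),cv2.resize(s[150:285,90:270],(400,300))])); print(env.get_state()['tcp_pos'])
```

```text
[ 0.45141289 -0.26843887  0.15726386]
```

View pics/w5.png

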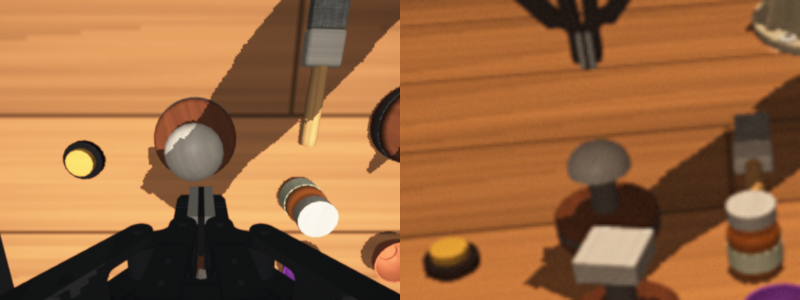

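In the wrist crop the domed head is at (194,151), placing the axis at about (0.449, −0.272). The scene view shows the tips at (588,65), about 75 mm above the dome's top at (598,140). So I'll lower 45 mm, with a shift of −3 mm in y, and hold.

Emit:
servo_tool(
  increments=[
    {"grip":1,"x":0,"y":-3,"z":15,"roll":0},
    {"grip":1,"x":0,"y":0,"z":12,"roll":0},
    {"grip":1,"x":0,"y":0,"z":10,"roll":0},
    {"grip":1,"x":0,"y":0,"z":6,"roll":0},
    {"grip":1,"x":0,"y":0,"z":2,"roll":0},
  ],
)

```text
clock: 14.02
tcp_pos: [0.4506, -0.2712, 0.1108]
orientation: [-0.0, 0.0, 1.0, 0.0]
wrist_force: [0.5, 0.3, 0.1]
finger_gap: 0.0001
grip_force: 0.0
```

Emit:
servo_tool(
  increments=[
    {"grip":1,"x":0,"y":0,"z":0,"roll":0},
    {"grip":1,"x":0,"y":0,"z":0,"roll":0},
    {"grip":1,"x":0,"y":0,"z":0,"roll":0},
    {"grip":1,"x":0,"y":0,"z":0,"roll":0},
    {"grip":1,"x":0,"y":0,"z":0,"roll":0},
  ],
)

```text
clock: 14.43
tcp_pos: [0.451, -0.2718, 0.1119]
orientation: [0.0, 0.0, 1.0, -0.0]
wrist_force: [0.0, 0.2, 0.3]
finger_gap: 0.0
grip_force: 0.0
```

Emit:
servo_tool(
  increments=[
    {"grip":1,"x":0,"y":0,"z":0,"roll":0},
    {"grip":1,"x":0,"y":0,"z":0,"roll":0},
    {"grip":1,"x":0,"y":0,"z":0,"roll":0},
    {"grip":1,"x":0,"y":0,"z":0,"roll":0},
    {"grip":1,"x":0,"y":0,"z":0,"roll":0},
  ],
)

```text
clock: 14.85
tcp_pos: [0.4507, -0.2716, 0.1114]
orientation: [-0.0, 0.0, 1.0, 0.0]
wrist_force: [0.1, -0.6, 0.1]
finger_gap: 0.0001
grip_force: 0.0
```

Emit:
servo_tool(
  increments=[
    {"grip":1,"x":0,"y":0,"z":0,"roll":0},
    {"grip":1,"x":0,"y":0,"z":0,"roll":0},
    {"grip":1,"x":0,"y":0,"z":0,"roll":0},
    {"grip":1,"x":0,"y":0,"z":0,"roll":0},
    {"grip":1,"x":0,"y":0,"z":0,"roll":0},
  ],
)

```text
clock: 15.27
tcp_pos: [0.4508, -0.2716, 0.1114]
orientation: [0.0, 0.0, 1.0, 0.0]
wrist_force: [-0.3, 0.3, -0.2]
finger_gap: 0.0003
grip_force: 0.0
```

Emit:
servo_tool(
  increments=[
    {"grip":1,"x":0,"y":0,"z":0,"roll":0},
    {"grip":1,"x":0,"y":0,"z":0,"roll":0},
    {"grip":1,"x":0,"y":0,"z":0,"roll":0},
    {"grip":1,"x":0,"y":0,"z":0,"roll":0},
    {"grip":1,"x":0,"y":0,"z":0,"roll":0},
  ],
)

```text
clock: 15.68
tcp_pos: [0.4508, -0.2716, 0.1114]
orientation: [0.0, 0.0, 1.0, 0.0]
wrist_force: [0.4, 0.2, -0.1]
finger_gap: -0.0002
grip_force: 0.0
```

Emit:
servo_tool(
  increments=[
    {"grip":1,"x":0,"y":0,"z":0,"roll":0},
    {"grip":1,"x":0,"y":0,"z":0,"roll":0},
    {"grip":1,"x":0,"y":0,"z":0,"roll":0},
    {"grip":1,"x":0,"y":0,"z":0,"roll":0},
    {"grip":1,"x":0,"y":0,"z":0,"roll":0},
  ],
)

```text
clock: 16.1
tcp_pos: [0.4508, -0.2716, 0.1114]
orientation: [0.0, 0.0, 1.0, 0.0]
wrist_force: [-0.5, -0.2, 0.1]
finger_gap: 0.0005
grip_force: 0.0
```

Run:
```python
from h import *
w=env.read_camera('wrist')[:,:,::-1]; s=env.read_camera('scene')[:,:,::-1]
cv2.imwrite('pics/w6.png',np.hstack([cv2.resize(w,(400,300)),cv2.resize(s[150:285,90:270],(400,300))])); print(env.get_state()['tcp_pos'])
```

```text
[ 0.45076789 -0.27156718  0.11136733]
```

View pics/w6.png

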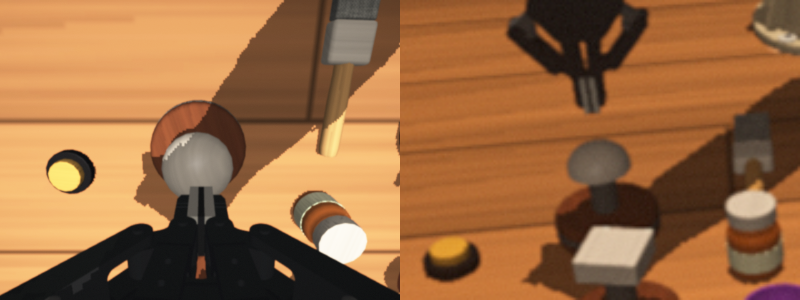

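The tips, at (590,110) in the scene crop, are about 3 cm above the dome's top at (598,140) and centred over it. The button is up and nothing has been moved, so I'm handing in.

```bash
python3 -c "
from workcell import env
print(env.hand_in())"
```

```text
the job is handed in; nothing more can be done
None
```

I pressed the call button fully down and let it up, held the fingertips about 3 cm above the smallest copper bowl for over two seconds, then about 3 cm above the domed stake, and handed in still pointing there at about 16 s. I saw no contact with any bowl or stake and nothing moved, but the hand-in returned no verdict.

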